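# Latch the bottle pen's gate open

### The arm

A 6-joint arm with a two-finger parallel gripper is mounted at the origin on the work surface. World frame = base frame: x ahead of the robot, y to its left, z up, the work surface at z = 0. Lengths are in mm, angles in rad, forces in N, time in s.
With the tool pointing down it reaches from about 275 to 875 mm from the base axis. Payload 12.5 kg.
Tool frame: the origin (TCP) lies on the mounting face of the last link; the fingertips stand 173 mm ahead of it and the grasp point (between the pads) lies 155 mm ahead of it; z points along the fingers, y is the line along which they close (so a half turn about z gives the same grasp; the last joint's range is limited). The gripper opens to 85 mm and grips with 20 to 120 N. Pads are 22 mm wide; open, the fingers measure 114 mm over their backs; the gripper's body (76 mm by 85 mm) begins 54 mm behind the grasp point. The pads swing forward as they close: fully open they stand 13 mm farther back than shut.
Start: joints at [-1.256, 0.351, 1.652, -0, 1.139, -0.085], TCP at [214.096, -506.605, 404.69] pointing down, gripper open.
Joint ranges: [-2.75, 2.75], [-0.79, 2.1], [0.01, 2.65], [-1.57, 4.71], [0.07, 3.14], [-2.87, 2.87]. Speed limits (rad/s): [2.22, 2.22, 2.79, 3.14, 3.14, 3.14].

### API

Orientations are given as a unit quaternion [w, x, y, z].
In Python, from bench import manip, vision, hand_in, search_frame, cut_out gives the robot as it stands.
- The arm moves only by the tool carry_out, never from a script. Its argument "deltas" is a list of rows, each an object with "jaw": the closure in counts, from 0 (fully open) to 255 (shut); "travel": the shift along the tool's x, y, z in m, a list of three; "turn": the turn, a rotation vector about the tool's x, y, z in rad, a list of three. In form: [{"jaw": jaw, "travel": [dx, dy, dz], "turn": [rx, ry, rz]}, ...]. A call has 1 to 20 rows; each row shifts and turns the commanded pose from where the row before left it, along the tool's axes as they then stand; what a row does not reach is not made up. A row lasts 1/10 s, in which the tool goes at most 50 mm and 8.59 degrees, less where a joint would pass 70% of its speed; a pose out of reach is approached as far as the arm can. A call with a gripper value outside its range is refused whole. The fingers move at their own pace and stop on an object; "newtons" is the grip in N (left out, the last holds). Time passes only in rows, so rows that do not move let the fingers close. It gives the time, the measured TCP pose, the force, the opening and the grip force at its end, in the units of the state.
- manip.get_state(): the state, without advancing time (a new reading comes with each control period).
- vision.snapshot(name): name is "scene" or "top" or "wrist"; returns a dict with "color" (420x560x3 uint8, red, green, blue), "fx", "fy", "cx", "cy" (pixels), "view" (4x4, takes a point from world to camera coordinates). Camera axes: x right, y up, looking along -z (the intrinsics and any distortion apply to the point x, -y, -z); pixel columns grow to the right and rows downward; lengths in mm; the calibration is good to about 2 mm. A picture is of the moment at which its call begins. There is no depth.
- hand_in(): hands the job in; it is judged then, once.
Trained networks look in the newest picture that a camera, given by its name, has taken for a name from the list of things; names that differ only in an ending like _2 or _b are one class to them, and where a whole thing is asked for, a point or a joint stands for the part that bears it (a point fixed in the world has none). Each returns a list of dicts, best first, with "conf" (0 to 1); they miss things now and then, are a little off and sometimes report something else, mostly with a low value. They report only what shows in the picture. A call takes as long as a camera call.
- search_frame(camera, thing): "centre" ([column, row] in pixels, amid what is visible of it).
- cut_out(camera, thing): "pixels" (420x560 bool, what is visible of it) and "centre" ([column, row] in pixels, amid what is visible of it).
The state is a dict: "time": time; "joints": joint angles; "joint_vel": joint speeds; "joint_torque": joint torques, N m; "tool_pos": TCP position; "eef_rot": TCP orientation; "contact_force": force on the tool from outside, world axes, zero at the start; "moment": the same for the moment, N m; "grip_width": opening from 0.0 (shut) to 1.0 (fully open); "grasp_force": force on a finger pad.
Only numpy, scipy, OpenCV 4.12 (cv2) and the standard library are available. Lean on these libraries where they do the work, as an engineer would, in place of code of your own. Each camera call takes 0.05 s, during which the arm holds its last target. There are 200 camera calls.

### The job

Open the gate of the bottle pen and leave it latched open: lift the gravity latch bar out of its catch, swing the gate out towards the robot with the bar held up, set the bar down lightly on top of the curved sector, and slide it along there until it drops fully into the sector's notch by its own weight. Handle it gently: do not ram or press the bar hard against the catch or the sector, and do not disturb the bottles and other things around.

Things in the scene. Friction and masses are not known exactly. Their poses are not given: they have to be found in the camera images.
- pen: low steel pen for bottles, fixed to the bench, 215 x 255 mm, walls 91 high. Origin: on the gate's vertical hinge axis at bench height (hinge post 112 mm tall). z up, x into the pen; the shut gate runs from the origin along -y
- gate_hinge (a point): point on the gate's hinge axis, 127 mm above the bench: the height of the latch bar's pivot. Axes as the pen's
- gate (a joint): swing of the gate, rad: 0 shut, growing as it swings out of the pen; at value t the gate runs from the hinge along (-sin t, -cos t) in the pen's x, y. Limits -0.03 and 1.25. Clear panel in a steel frame, 190 mm long, 10 thick, top at 100 mm. It stays where it is left (hinge friction about 0.15 N m)
- bar_lift (a joint): tilt of the latch bar on its pivot, rad, positive = free end up. The pivot is a level pin across the gate, 45 mm from the gate's hinge axis, 127 mm above the bench. 0 = lying on the floor of the catch or of the sector's notch; about 0.088 = lying on a tooth or on the sector's top; -0.10 = lower stop, nothing under it; upper stop 0.45
- latch_bar: dark steel bar over the gate, 10 mm wide, 14 tall, free end 191 mm from the pivot, about 0.26 kg. Origin: on its pivot, at the bar's mid height. Its -y axis runs along the bar to the free end, z up through the knob, x across. It falls by its own weight and cannot move sideways on the gate
- knob (a point): grip point on the black upright knob of the bar, a cylinder 18 mm across standing 41 mm up from the bar's top. The point is on its axis, 16 mm below its top, 105 mm along the bar from the pivot and 32 mm above the bar's mid height. Free all round above the bar; pinch it from above
- bar_end (a point): point on the bar's underside 170 mm from the pivot, 215 mm from the gate's hinge axis: the part that lies in the catch or notch
- quadrant: fixed latching hardware on a circle of 215 mm radius about the gate's hinge axis: the catch, the sector and a flat foot on the bench. Origin and axes as the pen's. Treat gently: pressing the bar against it with more than 20 N harms it
- catch (a point): middle of the floor of the catch, 120 mm above the bench: a gap 16 mm wide between two upright teeth 12 mm thick, tops at 134 mm. The bar starts in it
- landing (a point): point 134 mm above the bench, under the bar at gate 0.55: the top of the sector, a curved aluminium strip 24 mm broad and 30 tall on posts. It has one notch 16 mm wide, 14 deep, upright walls. The sector is clamped elsewhere each time: notch middle between gate 0.64 and 0.94; sector from 0.44 rad before it to 0.12 beyond. At gate 0.52 to 0.58 its top is always plain
- bottle_a: amber bottle 60 mm wide, 118 tall, standing in the pen (bystander). Origin: centre of its underside
- bottle_b: clear bottle 64 mm wide, 120 tall, standing in the pen (bystander). Origin: centre of its underside
- jar: white jar 54 mm wide, 75 tall, on the bench beside the hinge post (bystander). Origin: centre of its underside
- vial: small amber vial 26 mm wide, 45 tall, on the bench outside the quadrant (bystander). Origin: centre of its underside
- tube_rack: tube rack 90 x 160 mm, 86 tall, on the bench to the left (bystander). Origin: centre of its underside
- calculator: calculator 160 x 80 mm, 17 thick, on the bench to the right (bystander). Origin: centre of its underside
- dish: round dish 90 mm wide, 15 tall, on the bench to the left (bystander). Origin: centre of its underside

How it is judged (in metres and radians):
On the way, in this order (a step that is already met when the one before it is completed fails the run):
1. the bar is lifted out of the catch, above its teeth, with the gate still shut (value of joint bar_lift above 0.08 rad and value of joint gate below 0.1 rad), for 0.1 s.
2. the gate is swung out beyond 0.5 rad and the bar lies on the sector's top (value of joint gate above 0.5 rad and value of joint bar_lift above 0.06 rad and contact force between latch_bar and quadrant above 0.2 N), for 0.15 s.
At the end, for the whole second after the job is handed in: The gate stands open at 0.59 to 0.99 rad, at rest (under 0.05 rad/s), with the bar down in the sector's notch: level within -0.035 to 0.03 rad and bearing on the notch with more than 0.2 N of its own weight (value of joint gate between 0.59 and 0.99 rad and value of joint bar_lift between -0.035 and 0.03 rad and contact force between latch_bar and quadrant above 0.2 N and velocity of joint gate between -0.05 and 0.05 rad/s and velocity of joint bar_lift between -0.05 and 0.05 rad/s); the robot touches nothing.
It fails at once if the latch bar presses on the catch or the sector with more than 20 N (contact force between latch_bar and quadrant above 20 N).
It fails at once if a bottle, jar, vial, rack, calculator or dish is moved by more than 25 mm (distance of any of bottle_a, bottle_b, jar, vial, tube_rack, calculator, dish from where it was at the start of the episode above 0.025 m).
It also fails if it takes over 48 s, if anything falls off the work surface, if the arm or the gripper's body presses on something with over 40 N, if the wrist force passes 120 N, or if a joint passes its speed limit or range.

## Working session

There is one attempt and no reset: what is moved stays moved. The work goes in short steps, Python scripts to look and compute and a tool call to move; the robot and the scene stay as the last step left them, time stands still between calls to the robot, and variables do not carry over. Pictures are saved under pics/ and viewed, at most 10 in all, crops included, and the job is handed in when it is done.

Besides the shell and the picture viewer there is one more tool, called after "Call:" as name(argument=value, ...), one argument or row to a line, values as JSON. carry_out: Moves the arm, as the interface text tells. Its arguments: {"type":"object","properties":{"deltas":{"type":"array","items":{"type":"object","properties":{"jaw":{"type":"number"},"travel":{"type":"array","items":{"type":"number"}},"turn":{"type":"array","items":{"type":"number"}}}}},"newtons":{"type":"number"}},"required":["deltas"]}

```bash
mkdir -p pics; cat > s1.py <<'E'
from bench import manip, vision, search_frame, cut_out
import cv2, numpy as np
s=manip.get_state(); print({k:np.round(v,3).tolist() for k,v in s.items()})
im={}
for c in ("scene","top"):
    p=vision.snapshot(c); im[c]=p["color"]
    print(c,[round(float(p[k]),2) for k in("fx","fy","cx","cy")],p["view"].tolist() if hasattr(p["view"],"tolist") else p["view"], [k for k in p])
    for t in("knob","bar_end","latch_bar","gate_hinge","quadrant","jar","vial","bottle_a","gate"):
        print(t,[(np.round(d["centre"]).tolist(),round(d["conf"],2)) for d in search_frame(c,t)[:3]])
    cv2.imwrite(f"pics/{c}1.png",p["color"][:,:,::-1])
E
python3 s1.py
```

```text
{'time': 0.0, 'joints': [-1.256, 0.351, 1.652, -0.0, 1.139, -0.085], 'joint_vel': [-0.0, 0.001, 0.002, -0.001, 0.002, -0.002], 'joint_torque': [-0.0, -50.61, -29.14, -0.0, 0.005, -0.0], 'tool_pos': [214.053, -506.506, 404.149], 'eef_rot': [-0.001, 0.98, 0.199, -0.0], 'contact_force': [-0.671, 0.512, -0.121], 'moment': [0.009, -0.007, 0.022], 'grasp_force': 0.0, 'grip_width': 1.003}
scene [543.54, 543.54, 273.72, 207.44] [[0.64296119683124, 0.7658014035835392, 0.012211045770970251, -323.3800198084893], [-0.603948172302808, 0.4971367569060564, 0.6229780494568217, 283.90633604683654], [0.47100690498275805, -0.4079255510536329, 0.7821440022503229, -1830.8479825009038], [0.0, 0.0, 0.0, 1.0]] ['color', 'fx', 'fy', 'cx', 'cy', 'view']
knob [([307.0, 215.0], 0.66), ([370.0, 138.0], 0.35)]
bar_end [([310.0, 210.0], 0.74)]
latch_bar [([306.0, 211.0], 0.57), ([269.0, 229.0], 0.49)]
gate_hinge [([332.0, 240.0], 0.59), ([370.0, 138.0], 0.34)]
quadrant [([266.0, 230.0], 0.69), ([334.0, 240.0], 0.39)]
jar [([340.0, 174.0], 0.96), ([334.0, 237.0], 0.4)]
vial []
bottle_a [([373.0, 232.0], 0.91), ([346.0, 259.0], 0.91), ([263.0, 265.0], 0.35)]
gate [([317.0, 215.0], 0.95)]
top [417.33, 417.33, 282.99, 200.76] [[-0.02333221823342597, -0.9996930934555227, 0.008326253036991717, -12.884843151788111], [0.991336081598804, -0.022058720646855722, 0.12948430856190188, -580.3657321336575], [-0.12926090249041905, 0.01127527120526207, 0.9915465129516668, -1271.535190667389], [0.0, 0.0, 0.0, 1.0]] ['color', 'fx', 'fy', 'cx', 'cy', 'view']
knob [([270.0, 177.0], 0.52)]
bar_end [([273.0, 178.0], 0.55)]
latch_bar [([275.0, 176.0], 0.59), ([270.0, 174.0], 0.51)]
gate_hinge [([255.0, 160.0], 0.64)]
quadrant [([290.0, 213.0], 0.82), ([270.0, 178.0], 0.54), ([257.0, 158.0], 0.25)]
jar [([200.0, 214.0], 0.81)]
vial [([224.0, 146.0], 0.7)]
bottle_a [([224.0, 150.0], 0.7), ([265.0, 137.0], 0.55)]
gate []
```

```bash
python3 - <<'E'
import cv2
a=cv2.imread("pics/top1.png")[90:270,150:390]; cv2.imwrite("pics/topc.png",cv2.resize(a,(800,600),interpolation=cv2.INTER_CUBIC))
a=cv2.imread("pics/scene1.png")[120:300,200:440]; cv2.imwrite("pics/scenec.png",cv2.resize(a,(800,600),interpolation=cv2.INTER_CUBIC))
E
```

```text
(no output)
```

View pics/topc.png

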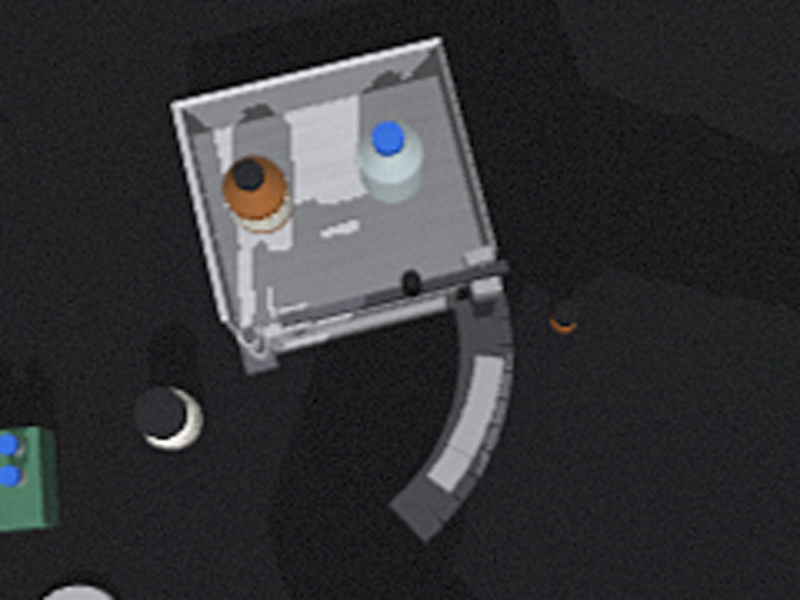

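View pics/scenec.png

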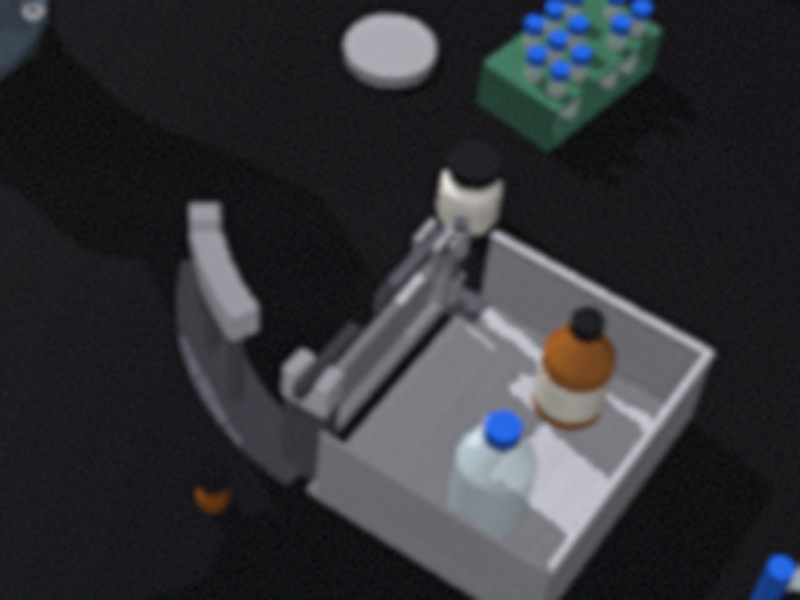

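The top view shows the pen with its hinge post at about (226,191), the knob at (274,175), the bar's end at (301,170) and the sector running from (296,197) to (284,236). The scene view agrees with this layout.

```bash
cat > h.py <<'E'
import numpy as np
def ray(p,u,v,z):
    V=np.array(p["view"]);R=V[:3,:3];t=V[:3,3];c=-R.T@t
    d=R.T@np.array([(u-p["cx"])/p["fx"],-(v-p["cy"])/p["fy"],-1])
    return c+d*(z-c[2])/d[2]
def proj(p,X):
    V=np.array(p["view"]);q=V[:3,:3]@np.asarray(X,float)+V[:3,3]
    return np.array([p["cx"]+p["fx"]*q[0]/-q[2],p["cy"]-p["fy"]*q[1]/-q[2]])
E
python3 - <<'E'
from bench import vision
from h import *
p=vision.snapshot("top")
f=lambda a,b,z:ray(p,150+a*.3,90+b*.3,z)
H=f(252,333,112);K=f(412,274,175);E=f(505,267,134)
print("H",H,"K",K,"E",E)
for n,P in(("K",K),("E",E)):
    d=(P-H)[:2];print(n,np.hypot(*d),np.degrees(np.arctan2(-d[0]*-1,-d[1])))  # yaw: gate dir=(sin y,-cos y)
for n,a,b,z in (("s0",472,355,134),("s0o",503,358,134),("s1",430,487,134),("s1o",449,497,134),("jar",160,408,75),("vial",563,318,45),("ba",248,172,118),("bb",388,138,120),("penBL",225,320,91),("penBR",495,250,91),("penTL",172,103,91),("penTR",440,40,91)):
    P=f(a,b,z);d=(P-H)[:2];print(n,P.round(),np.hypot(*d).round(1),np.arctan2(d[0],-d[1]).round(3))
E
```

```text
H [606.4914176  144.08113424 112.        ] K [6.44128925e+02 1.17639973e-01 1.75000000e+02] E [656.86858944 -81.43628325 134.        ]
K 148.80211569370815 14.65135575486163
E 231.0756694981159 12.592270324782554
s0 [579. -50. 134.] 196.3 -0.139
s0o [576. -77. 134.] 223.5 -0.137
s1 [465. -11. 134.] 209.9 -0.738
s1o [456. -27. 134.] 227.9 -0.719
jar [545. 233.  75.] 107.7 -2.537
vial [ 625. -140.   45.] 284.5 0.065
ba [752. 146. 118.] 145.6 1.585
bb [780.  20. 120.] 213.7 0.95
penBL [622. 171.  91.] 31.3 2.612
penBR [682. -75.  91.] 231.9 0.33
penTL [827. 219.  91.] 232.6 1.9
penTR [882. -30.  91.] 325.9 1.008
```

Call:
carry_out(
  deltas=[
    {"jaw":100,"travel":[0.0382,-0.02,0],"turn":[0,0,0]},
    {"jaw":100,"travel":[0.0382,-0.02,0],"turn":[0,0,0]},
    {"jaw":100,"travel":[0.0382,-0.02,0],"turn":[0,0,0]},
    {"jaw":100,"travel":[0.0382,-0.02,0],"turn":[0,0,0]},
    {"jaw":100,"travel":[0.0382,-0.02,0],"turn":[0,0,0]},
    {"jaw":100,"travel":[0.0382,-0.02,0],"turn":[0,0,0]},
    {"jaw":100,"travel":[0.0382,-0.02,0],"turn":[0,0,0]},
    {"jaw":100,"travel":[0.0382,-0.02,0],"turn":[0,0,0]},
    {"jaw":100,"travel":[0.0382,-0.02,0],"turn":[0,0,0]},
    {"jaw":100,"travel":[0.0382,-0.02,0],"turn":[0,0,0]},
    {"jaw":100,"travel":[0.0382,-0.02,0],"turn":[0,0,0]},
    {"jaw":100,"travel":[0.0382,-0.02,0],"turn":[0,0,0]},
    {"jaw":100,"travel":[0.0382,-0.02,0],"turn":[0,0,0]},
    {"jaw":100,"travel":[0.0382,-0.02,0],"turn":[0,0,0]},
    {"jaw":100,"travel":[0.0382,-0.02,0],"turn":[0,0,0]},
    {"jaw":100,"travel":[0,0,0],"turn":[0,0,-0.14]},
    {"jaw":100,"travel":[0,0,0],"turn":[0,0,-0.14]},
    {"jaw":100,"travel":[0,0,0],"turn":[0,0,-0.14]},
    {"jaw":100,"travel":[0,0,0],"turn":[0,0,-0.14]},
    {"jaw":100,"travel":[0,0,0],"turn":[0,0,-0.14]},
  ],
)

```text
time: 3.05
tool_pos: [625.2, -7.2, 404.6]
eef_rot: [-0.0, 0.851, 0.525, -0.0]
contact_force: [0.5, 0.5, 0.3]
grip_width: 0.607
grasp_force: 0.0
```

Call:
carry_out(
  deltas=[
    {"jaw":100,"travel":[0,0,0],"turn":[0,0,-0.14]},
    {"jaw":100,"travel":[0,0,0],"turn":[0,0,-0.14]},
    {"jaw":100,"travel":[0,0,0],"turn":[0,0,-0.14]},
    {"jaw":100,"travel":[0,0,0],"turn":[0,0,-0.14]},
    {"jaw":100,"travel":[0,0,0],"turn":[0,0,-0.14]},
    {"jaw":100,"travel":[0,0,0],"turn":[0,0,0]},
    {"jaw":100,"travel":[0,0,0],"turn":[0,0,0]},
  ],
)

```text
time: 3.75
tool_pos: [625.1, -7.2, 404.7]
eef_rot: [-0.0, 0.623, 0.782, -0.0]
contact_force: [0.7, 0.1, 0.4]
grip_width: 0.612
grasp_force: 0.0
```

```bash
python3 - <<'E'
from bench import vision,manip,search_frame
from h import *
import cv2
p=vision.snapshot("wrist");cv2.imwrite("pics/w1.png",p["color"][:,:,::-1])
np.save("w1.npy",p,allow_pickle=True)
s=manip.get_state();print(s["time"],s["tool_pos"],s["eef_rot"],s["grip_width"],s["contact_force"])
for t,z in(("knob",160),("latch_bar",134),("quadrant",134)):print(t,[(d["centre"],d["conf"],ray(p,*d["centre"],z).round(1)) for d in search_frame("wrist",t)[:2]])
print(proj(p,[643,0,175]),p["view"])
E
```

```text
3.8 [625.14034293  -7.21225044 404.63903446] [-5.05779483e-05  6.23184210e-01  7.82075085e-01 -1.85865952e-05] 0.6072053030675194 [ 0.19310387 -0.13690451 -0.3803174 ]
knob [([303.3, 163.4], 0.62, array([630.2,  33.3, 160. ]))]
latch_bar [([303.3, 166.7], 0.69, array([633.5,  27.4, 134. ])), ([177.0, 206.3], 0.41, array([545. , -24.7, 134. ]))]
quadrant [([175.7, 207.6], 0.59, array([544.2, -26. , 134. ]))]
[311.46156598 220.64178517] [[ 9.74710087e-01  2.23472915e-01 -3.20181535e-04 -6.06818275e+02]
 [-2.14742666e-01  9.36233338e-01 -2.78123577e-01  1.76859186e+02]
 [-6.18533218e-02  2.71158613e-01  9.60545248e-01 -3.37433223e+02]
 [ 0.00000000e+00  0.00000000e+00  0.00000000e+00  1.00000000e+00]]
```

View pics/w1.png

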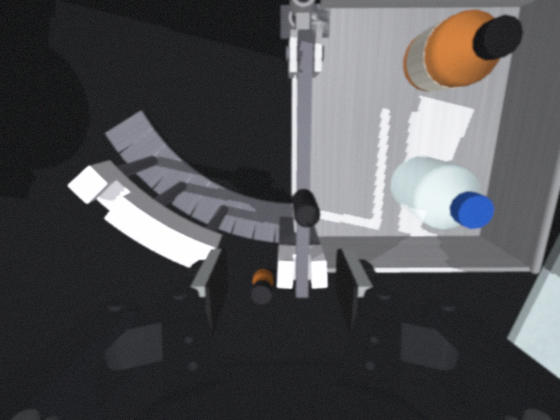

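The wrist view is clear. The knob's top is at (307,213), the bar's end at (302,297), the catch teeth at (287,268) and (318,268). The sector runs from (213,255) to its end piece at (88,183), and the notch shows near (113,193).

```bash
cat > fit.py <<'E'
from h import *
from scipy.optimize import least_squares
p=np.load("w1.npy",allow_pickle=True).item()
def P(h,t,r,z):  # t gate angle
    a=h[2]-t; return [h[0]+r*np.sin(a),h[1]-r*np.cos(a),z]
obs=[((307,213),150,175),((302,297),236,134),((303,240),190,134)]
def res(h): return np.concatenate([proj(p,P(h,0,r,z))-uv for uv,r,z in obs])
s=least_squares(res,[606,144,.23]);h=s.x;print(h.round(3),s.fun.round(1))
for n,t,r,z in(("hinge",0,0,112),("knob top",0,150,175),("knob base",0,150,134),("catch mid",0,215,134),("bar r60",0,60,134)):print(n,proj(p,P(h,t,r,z)).round(1),np.round(P(h,t,r,z),1))
for n,u,v in(("start in",222,238),("start out",202,266),("near notch",106,210),("near notch in",122,190),("far notch o",92,203),("end",68,184),("end in",104,161)):
    X=ray(p,u,v,134);d=X[:2]-h[:2];print(n,X.round(1),np.hypot(*d).round(1),(h[2]-np.arctan2(d[0],-d[1])).round(3))
E
python3 fit.py
python3 - <<'E'
import cv2
a=cv2.imread("pics/w1.png")[140:290,50:250]; cv2.imwrite("pics/w1c.png",cv2.resize(a,(800,600),interpolation=cv2.INTER_CUBIC))
E
```

```text
[6.03672e+02 1.51120e+02 2.36000e-01] [ 0.2 -1.3  0.2 -2.6 -0.4  4. ]
hinge [302.7 -17.1] [603.7 151.1 112. ]
knob top [307.2 211.7] [638.8   5.3 175. ]
knob base [303. 196.] [638.8   5.3 134. ]
catch mid [302.4 272. ] [654.  -57.9 134. ]
bar r60 [304.1  70.3] [617.7  92.8 134. ]
start in [583.8 -43.  134. ] 195.2 0.338
start out [572.1 -71.1 134. ] 224.5 0.377
near notch [491.3 -40.1 134. ] 221.8 0.767
near notch in [502.1 -21.2 134. ] 200.0 0.769
far notch o [480.3 -36.8 134. ] 224.8 0.817
end [461.5 -25.7 134. ] 226.9 0.913
end in [487.   -1.8 134. ] 192.3 0.888
```

View pics/w1c.png

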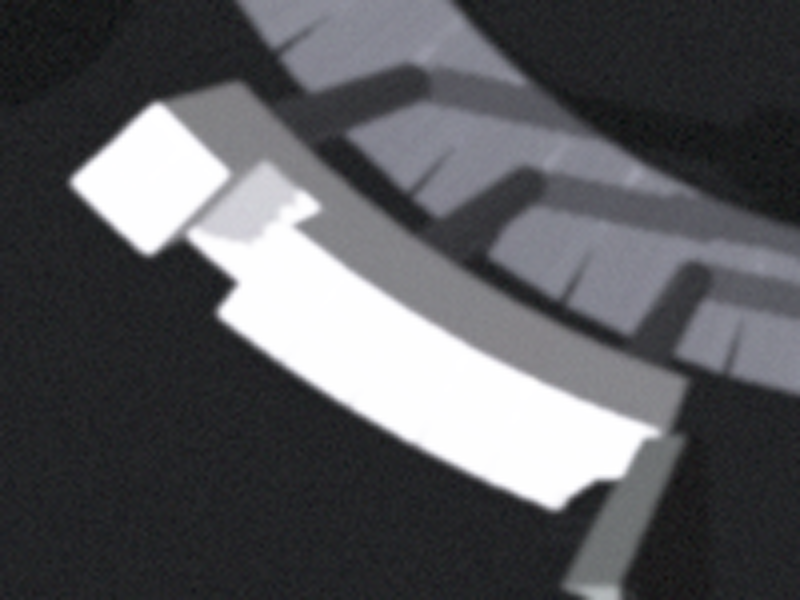

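```bash
cat > fit2.py <<'E'
from h import *
from scipy.optimize import least_squares
p=np.load("w1.npy",allow_pickle=True).item()
def P(h,t,r,z):
    a=h[2]-t; return [h[0]+r*np.sin(a),h[1]-r*np.cos(a),z]
C=lambda a,b:np.array([50+a/4,140+b/4])
w=8/215
obs=[((307,213),None,150,175),((302,297),None,236,134),(C(217,315),-w,227,134),(C(148,255),w,227,134),(C(230,178),w,203,134),(C(70,180),.12,227,134),(C(160,103),.12,203,134),(C(555,510),-.44,227,134),(C(655,432),-.44,203,134)]
def res(h): return np.concatenate([proj(p,P(h,0 if dt is None else h[3]+dt,r,z))-uv for uv,dt,r,z in obs])
s=least_squares(res,[606,144,.23,.8],loss="soft_l1");h=s.x;print(h.round(3),res(h).reshape(-1,2).round(1).tolist())
print("knob",P(h,0,150,159),"notch",P(h,h[3],215,134))
E
python3 fit2.py
```

```text
[6.04422e+02 1.49213e+02 2.34000e-01 7.97000e-01] [[0.1, 1.7], [-0.1, -0.5], [0.1, -0.7], [-0.4, -0.3], [-1.4, -1.6], [0.1, 0.4], [-0.9, 0.5], [17.8, 4.9], [1.1, -0.7]]
knob [np.float64(639.2163682500462), np.float64(3.304504912211172), 159] notch [np.float64(489.72871202233983), np.float64(-32.639946830074166), 134]
```

Call:
carry_out(
  deltas=[
    {"jaw":100,"travel":[0.0071,0.0161,0.0],"turn":[0,0,-0.008]},
    {"jaw":100,"travel":[0,0,0.03],"turn":[0,0,0]},
    {"jaw":100,"travel":[0,0,0.03],"turn":[0,0,0]},
    {"jaw":100,"travel":[0,0,0.028],"turn":[0,0,0]},
    {"jaw":170,"travel":[0,0,0],"turn":[0,0,0]},
    {"jaw":170,"travel":[0,0,0],"turn":[0,0,0]},
    {"jaw":170,"travel":[0,0,0],"turn":[0,0,0]},
  ],
  newtons=20,
)

```text
time: 4.65
tool_pos: [639.7, 3.3, 318.6]
eef_rot: [0.001, 0.619, 0.786, 0.001]
contact_force: [-0.6, 0.4, -0.5]
grip_width: 0.336
grasp_force: 0.0
```

```bash
python3 - <<'E'
from bench import vision,manip
from h import *
import cv2
p=vision.snapshot("wrist");np.save("w2.npy",p,allow_pickle=True)
s=manip.get_state();print(s["time"],s["tool_pos"],s["eef_rot"],s["grip_width"],s["contact_force"])
print(proj(p,[639.2,3.3,175]))
cv2.imwrite("pics/w2.png",cv2.resize(p["color"][120:420,140:440,::-1],(600,600),interpolation=cv2.INTER_CUBIC))
E
```

```text
4.7 [639.59924276   3.31137175 318.5844448 ] [1.13598992e-03 6.18674448e-01 7.85646245e-01 7.84018865e-04] 0.33361047521739373 [0.07751103 0.23048604 0.20240745]
[281.06620636 297.35209451]
```

View pics/w2.png

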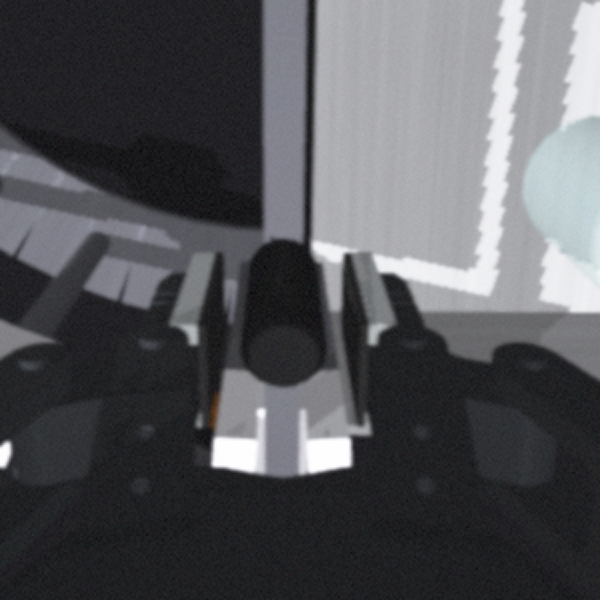

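The knob sits midway between the pads, so I close.

Call:
carry_out(
  deltas=[
    {"jaw":190,"travel":[0,0,0.002],"turn":[0,0,0]},
    {"jaw":200,"travel":[0,0,0],"turn":[0,0,0]},
    {"jaw":210,"travel":[0,0,0],"turn":[0,0,0]},
    {"jaw":225,"travel":[0,0,0],"turn":[0,0,0]},
    {"jaw":225,"travel":[0,0,0],"turn":[0,0,0]},
    {"jaw":225,"travel":[0,0,0],"turn":[0,0,0]},
  ],
  newtons=25,
)

```text
time: 5.3
tool_pos: [639.5, 3.3, 315.5]
eef_rot: [0.001, 0.619, 0.786, 0.0]
contact_force: [0.8, 1.1, 5.9]
grip_width: 0.197
grasp_force: 24.6
```

Call:
carry_out(
  deltas=[
    {"jaw":225,"travel":[0.0015,0,-0.0048],"turn":[0,0,0]},
    {"jaw":225,"travel":[0.0018,0,-0.0046],"turn":[0,0,0]},
    {"jaw":225,"travel":[0.002,0,-0.0045],"turn":[0,0,0]},
    {"jaw":225,"travel":[0.0021,0,-0.0044],"turn":[0,0,0]},
    {"jaw":225,"travel":[0,0,0],"turn":[0,0,0]},
    {"jaw":225,"travel":[0,0,0],"turn":[0,0,0]},
  ],
)

```text
time: 5.9
tool_pos: [637.4, 10.6, 333.0]
eef_rot: [-0.0, 0.618, 0.786, -0.0]
contact_force: [-0.1, -2.9, -3.2]
grip_width: 0.2
grasp_force: 24.7
```

```bash
python3 - <<'E'
from bench import vision,manip
from h import *
import cv2
p=vision.snapshot("wrist")
s=manip.get_state();print(s["time"],s["tool_pos"],s["eef_rot"],s["grip_width"],s["contact_force"],s["moment"])
cv2.imwrite("pics/w3.png",cv2.resize(p["color"][120:420,140:440,::-1],(600,600),interpolation=cv2.INTER_CUBIC))
E
```

```text
5.95 [637.37232438  10.60580081 332.88938452] [-1.85084958e-04  6.18506520e-01  7.85779641e-01 -7.37401120e-05] 0.2024959201845423 [-0.40888049 -2.80433744 -2.54521193] [-0.42604345  0.05641682 -0.0086113 ]
```

View pics/w3.png

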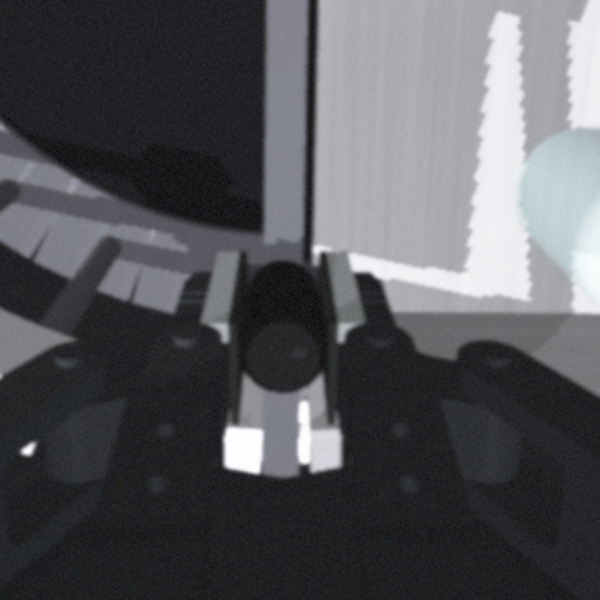

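The bar is up at about 0.17 rad, clear of the teeth. Now I swing the gate out to 0.55.

Call:
carry_out(
  deltas=[
    {"jaw":225,"travel":[0.0001,-0.0043,0],"turn":[0,0,0.03]},
    {"jaw":225,"travel":[0.0002,-0.0071,0],"turn":[0,0,0.05]},
    {"jaw":225,"travel":[0.0002,-0.0071,0],"turn":[0,0,0.05]},
    {"jaw":225,"travel":[0.0002,-0.0071,0],"turn":[0,0,0.05]},
    {"jaw":225,"travel":[0.0002,-0.0071,0],"turn":[0,0,0.05]},
    {"jaw":225,"travel":[0.0002,-0.0071,0],"turn":[0,0,0.05]},
    {"jaw":225,"travel":[0.0002,-0.0071,0],"turn":[0,0,0.05]},
    {"jaw":225,"travel":[0.0002,-0.0071,0],"turn":[0,0,0.05]},
    {"jaw":225,"travel":[0.0002,-0.0071,0],"turn":[0,0,0.05]},
    {"jaw":225,"travel":[0.0002,-0.0071,0],"turn":[0,0,0.05]},
    {"jaw":225,"travel":[0.0002,-0.0071,0],"turn":[0,0,0.05]},
    {"jaw":225,"travel":[0.0001,-0.0029,0],"turn":[0,0,0.02]},
    {"jaw":225,"travel":[0,0,0],"turn":[0,0,0]},
    {"jaw":225,"travel":[0,0,0],"turn":[0,0,0]},
  ],
)

```text
time: 7.35
tool_pos: [559.8, 14.5, 332.6]
eef_rot: [-0.001, 0.809, 0.588, 0.0]
contact_force: [1.2, 4.7, -5.8]
grip_width: 0.199
grasp_force: 24.7
```

```bash
cat > st.py <<'E'
from bench import manip
import numpy as np
s=manip.get_state();d=s["tool_pos"][:2]-np.array([604.4,149.2])
q=s["eef_rot"];x=2*np.arctan2(q[2],q[1])
print(s["time"],s["tool_pos"].round(1),"R",np.hypot(*d).round(1),"gate",(.234-np.arctan2(d[0],-d[1])).round(3),"toolx",x.round(3),"gate by tool",(np.pi/2+.234-x).round(3),s["contact_force"].round(1),s["moment"].round(2),s["grip_width"],s["grasp_force"])
E
python3 st.py
```

```text
7.35 [559.8  14.5 332.6] R 141.9 gate 0.553 toolx 1.256 gate by tool 0.549 [ 1.2  4.7 -5.8] [ 0.76 -0.11 -0.02] 0.1992076254374563 24.68528092140332
```

Call:
carry_out(
  deltas=[
    {"jaw":225,"travel":[-0.0012,0,0.0022],"turn":[0,0,0]},
    {"jaw":225,"travel":[-0.0011,0,0.0022],"turn":[0,0,0]},
    {"jaw":225,"travel":[-0.0009,0,0.0018],"turn":[0,0,0]},
    {"jaw":225,"travel":[0,0,0],"turn":[0,0,0]},
    {"jaw":225,"travel":[0,0,0],"turn":[0,0,0]},
  ],
)

```text
time: 7.85
tool_pos: [559.1, 11.4, 326.8]
eef_rot: [-0.001, 0.809, 0.588, 0.001]
contact_force: [0.1, 6.1, -1.9]
grip_width: 0.199
grasp_force: 24.9
```

Call:
carry_out(
  deltas=[
    {"jaw":225,"travel":[-0.0003,0,0.0006],"turn":[0,0,0]},
    {"jaw":225,"travel":[0,0,0],"turn":[0,0,0]},
    {"jaw":225,"travel":[0,0,0],"turn":[0,0,0]},
  ],
)

```text
time: 8.15
tool_pos: [559.1, 11.1, 326.3]
eef_rot: [-0.001, 0.809, 0.588, 0.001]
contact_force: [1.9, 5.9, -2.7]
grip_width: 0.199
grasp_force: 24.9
```

Call:
carry_out(
  deltas=[
    {"jaw":225,"travel":[-0.0003,0,0.0006],"turn":[0,0,0]},
    {"jaw":225,"travel":[0,0,0],"turn":[0,0,0]},
    {"jaw":225,"travel":[0,0,0],"turn":[0,0,0]},
  ],
)

```text
time: 8.45
tool_pos: [559.0, 10.9, 325.7]
eef_rot: [-0.001, 0.809, 0.588, 0.001]
contact_force: [1.4, 6.5, -2.0]
grip_width: 0.201
grasp_force: 24.9
```

Call:
carry_out(
  deltas=[
    {"jaw":225,"travel":[0,0,0.0006],"turn":[0,0,0]},
    {"jaw":225,"travel":[0,0,0],"turn":[0,0,0]},
    {"jaw":225,"travel":[0,0,0],"turn":[0,0,0]},
  ],
)

```text
time: 8.75
tool_pos: [559.0, 10.7, 325.1]
eef_rot: [-0.0, 0.809, 0.588, 0.001]
contact_force: [1.4, 6.9, -1.8]
grip_width: 0.202
grasp_force: 25.0
```

Call:
carry_out(
  deltas=[
    {"jaw":225,"travel":[0,0,0.0006],"turn":[0,0,0]},
    {"jaw":225,"travel":[0,0,0],"turn":[0,0,0]},
    {"jaw":225,"travel":[0,0,0],"turn":[0,0,0]},
  ],
)

```text
time: 9.05
tool_pos: [559.0, 10.6, 325.0]
eef_rot: [-0.0, 0.809, 0.588, 0.001]
contact_force: [-2.0, 5.7, 3.7]
grip_width: 0.199
grasp_force: 25.4
```

Call:
carry_out(
  deltas=[
    {"jaw":225,"travel":[0,0,0.0006],"turn":[0,0,0]},
    {"jaw":225,"travel":[0,0,0],"turn":[0,0,0]},
    {"jaw":225,"travel":[0,0,0],"turn":[0,0,0]},
  ],
)

```text
time: 9.35
tool_pos: [559.0, 10.6, 324.9]
eef_rot: [-0.0, 0.809, 0.588, 0.001]
contact_force: [-3.3, 5.3, 9.7]
grip_width: 0.203
grasp_force: 26.0
```

The bar is resting on the sector. I loosen the grip to a cage and slide the bar along.

Call:
carry_out(
  deltas=[
    {"jaw":185,"travel":[0,0,0],"turn":[0,0,0]},
    {"jaw":185,"travel":[0,0,0],"turn":[0,0,0]},
    {"jaw":185,"travel":[0,0,0],"turn":[0,0,0]},
  ],
)

```text
time: 9.65
tool_pos: [559.1, 10.0, 323.8]
eef_rot: [0.0, 0.809, 0.588, -0.0]
contact_force: [-0.8, -0.5, 0.1]
grip_width: 0.274
grasp_force: 0.0
```

Call:
carry_out(
  deltas=[
    {"jaw":185,"travel":[0,-0.0029,0],"turn":[0,0,0.02]},
    {"jaw":185,"travel":[0,-0.0029,0],"turn":[0,0,0.02]},
    {"jaw":185,"travel":[0,-0.0029,0],"turn":[0,0,0.02]},
    {"jaw":185,"travel":[0,-0.0029,0],"turn":[0,0,0.02]},
    {"jaw":185,"travel":[0,-0.0029,0],"turn":[0,0,0.02]},
    {"jaw":185,"travel":[0,-0.0029,0],"turn":[0,0,0.02]},
    {"jaw":185,"travel":[0,-0.0029,0],"turn":[0,0,0.02]},
    {"jaw":185,"travel":[0,-0.0029,0],"turn":[0,0,0.02]},
    {"jaw":185,"travel":[0,-0.0029,0],"turn":[0,0,0.02]},
    {"jaw":185,"travel":[0,0,0],"turn":[0,0,0]},
    {"jaw":185,"travel":[0,0,0],"turn":[0,0,0]},
  ],
)

```text
time: 10.75
tool_pos: [534.8, 20.2, 323.7]
eef_rot: [-0.0, 0.858, 0.513, -0.0]
contact_force: [-0.6, 0.1, -0.5]
grip_width: 0.276
grasp_force: 0.0
```

```bash
python3 st.py; python3 - <<'E'
from bench import vision
import cv2
p=vision.snapshot("wrist")
cv2.imwrite("pics/w4.png",cv2.resize(p["color"][120:420,90:490,::-1],(800,600),interpolation=cv2.INTER_CUBIC))
E
```

```text
10.75 [534.8  20.2 323.7] R 146.6 gate 0.728 toolx 1.078 gate by tool 0.727 [-0.6  0.1 -0.5] [0.01 0.05 0.01] 0.2758708040987778 0.0
```

View pics/w4.png

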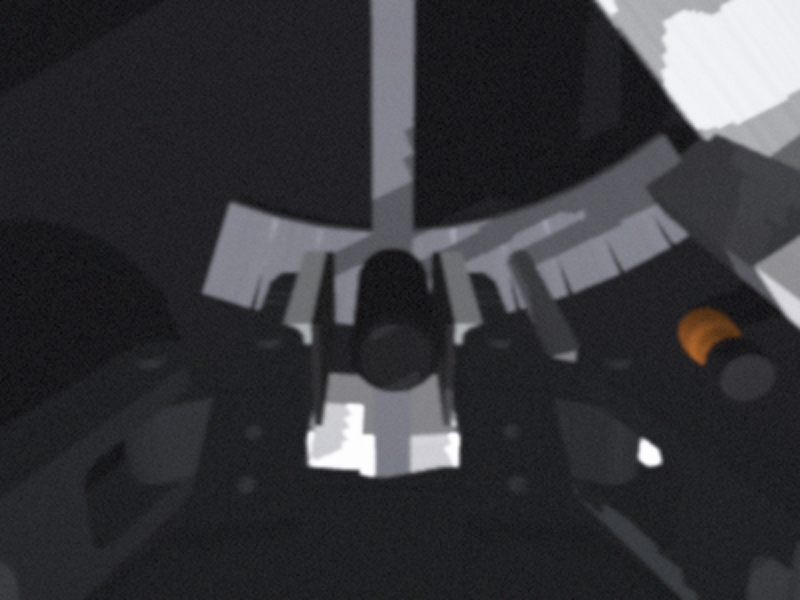

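The knob is caged and the bar lies on the sector (knob top at crop (395,357)). I go on slowly.

Call:
carry_out(
  deltas=[
    {"jaw":185,"travel":[0,-0.0029,0],"turn":[0,0,0.02]},
    {"jaw":185,"travel":[0,-0.0029,0],"turn":[0,0,0.02]},
    {"jaw":185,"travel":[0,-0.0022,0],"turn":[0,0,0.015]},
    {"jaw":185,"travel":[0,0,0],"turn":[0,0,0]},
    {"jaw":185,"travel":[0,0,0],"turn":[0,0,0]},
  ],
)

```text
time: 11.3
tool_pos: [527.9, 24.1, 323.8]
eef_rot: [-0.0, 0.872, 0.489, -0.0]
contact_force: [0.6, -0.3, 0.5]
grip_width: 0.271
grasp_force: 0.0
```

Call:
carry_out(
  deltas=[
    {"jaw":185,"travel":[0,-0.0007,0],"turn":[0,0,0.005]},
    {"jaw":185,"travel":[0,-0.0007,0],"turn":[0,0,0.005]},
    {"jaw":185,"travel":[0,0,0],"turn":[0,0,0]},
    {"jaw":185,"travel":[0,0,0],"turn":[0,0,0]},
  ],
)

```text
time: 11.7
tool_pos: [526.9, 24.8, 323.8]
eef_rot: [-0.0, 0.874, 0.485, -0.0]
contact_force: [1.6, -0.2, 0.1]
grip_width: 0.272
grasp_force: 0.6
```

Call:
carry_out(
  deltas=[
    {"jaw":185,"travel":[0,-0.0007,0],"turn":[0,0,0.005]},
    {"jaw":185,"travel":[0,-0.0007,0],"turn":[0,0,0.005]},
    {"jaw":185,"travel":[0,0,0],"turn":[0,0,0]},
    {"jaw":185,"travel":[0,0,0],"turn":[0,0,0]},
  ],
)

```text
time: 12.1
tool_pos: [525.6, 25.6, 323.8]
eef_rot: [-0.0, 0.877, 0.481, -0.0]
contact_force: [-0.5, -1.3, 0.1]
grip_width: 0.276
grasp_force: 0.1
```

```bash
python3 st.py; python3 - <<'E'
from bench import vision
import cv2
p=vision.snapshot("wrist")
cv2.imwrite("pics/w5.png",cv2.resize(p["color"][120:420,90:490,::-1],(800,600),interpolation=cv2.INTER_CUBIC))
E
```

```text
12.1 [525.6  25.6 323.8] R 146.6 gate 0.801 toolx 1.003 gate by tool 0.802 [-0.5 -1.3  0.1] [-0.02  0.02 -0.04] 0.2756375227243216 0.06724413949996233
```

View pics/w5.png

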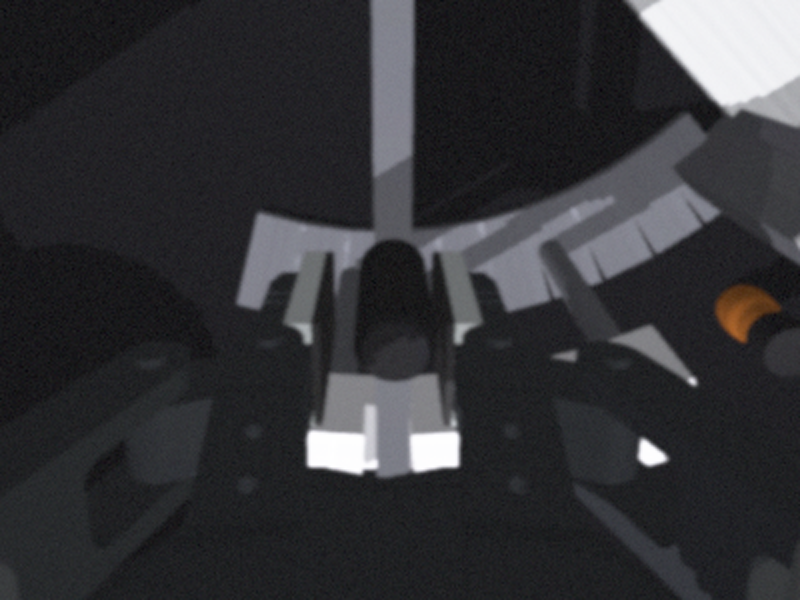

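```bash
python3 - <<'E'
from bench import vision,cut_out
from h import *
p=vision.snapshot("wrist")
H=np.array([604.4,149.2])
for th in(0,.03,.088):
    r=45+105*np.cos(th)-48*np.sin(th); z=127+105*np.sin(th)+48*np.cos(th)
    for g in(.783,.797):
        a=.234-g; c=[H[0]+r*np.sin(a),H[1]-r*np.cos(a)]
        q=proj(p,[*c,z]); d=9*np.array([np.cos(a),np.sin(a)])
        w=proj(p,[c[0]+d[0],c[1]+d[1],z])-proj(p,[c[0]-d[0],c[1]-d[1],z])
        print(th,g,((q-[90,120])*2).round(1),"width",2*np.hypot(*w).round(1))
E
```

```text
0 0.783 [399.1 353.4] width 86.6
0 0.797 [389.  353.5] width 86.6
0.03 0.783 [399.4 355.4] width 88.8
0.03 0.797 [389.1 355.5] width 88.8
0.088 0.783 [400.  358.1] width 93.6
0.088 0.797 [389.4 358.2] width 93.6
```

The knob has dropped (its top moved from row 357 to 350) and the bar lies between the notch walls. I open and back off upwards.

Call:
carry_out(
  deltas=[
    {"jaw":130,"travel":[0,0,0],"turn":[0,0,0]},
    {"jaw":120,"travel":[0,0,0],"turn":[0,0,0]},
    {"jaw":120,"travel":[0,0,0],"turn":[0,0,0]},
    {"jaw":120,"travel":[0,0,-0.02],"turn":[0,0,0]},
    {"jaw":120,"travel":[0,0,-0.03],"turn":[0,0,0]},
    {"jaw":120,"travel":[0,0,-0.03],"turn":[0,0,0]},
    {"jaw":120,"travel":[0,0,-0.03],"turn":[0,0,0]},
    {"jaw":120,"travel":[0,0,0],"turn":[0,0,0]},
    {"jaw":120,"travel":[0,0,0],"turn":[0,0,0]},
  ],
)

```text
time: 13.1
tool_pos: [525.6, 25.6, 433.9]
eef_rot: [0.0, 0.877, 0.481, 0.0]
contact_force: [-0.9, -0.7, -0.5]
grip_width: 0.527
grasp_force: 0.0
```

```bash
python3 - <<'E'
from bench import vision
from h import *
import cv2
p=vision.snapshot("wrist")
H=np.array([604.4,149.2])
o=np.array([140,60])
for th in(0,.088):
    a=.234-.79
    for n,x,zz in(("top",105,48),("end",191,7)):
        r=45+x*np.cos(th)-zz*np.sin(th); z=127+x*np.sin(th)+zz*np.cos(th)
        print(th,n,((proj(p,[H[0]+r*np.sin(a),H[1]-r*np.cos(a),z])-o)*2.5).round(1))
cv2.imwrite("pics/w6.png",cv2.resize(p["color"][60:300,140:460,::-1],(800,600),interpolation=cv2.INTER_CUBIC))
E
```

```text
0 top [360.3 388.5]
0 end [361.2 571.8]
0.088 top [360.5 382.8]
0.088 end [361.7 593.2]
```

View pics/w6.png

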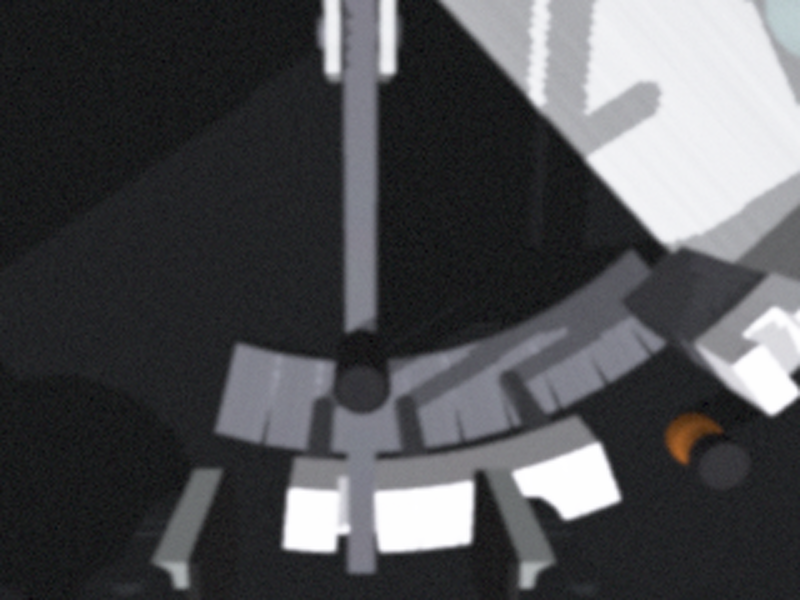

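The bar's end is at crop row 573. A level bar predicts 572 and a bar on the sector's top predicts 593, so it is fully down in the notch.

```bash
python3 -c "
from bench import hand_in
print(hand_in())"
```

```text
the job is handed in; nothing more can be done
None
```

The gate stands open at about 0.79 rad with the latch bar down in the sector's notch and the gripper clear of it; the job is handed in at about 13 s of the 48 s, and no verdict came back.

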